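# Turn a pattern weight sole-down and lay it on the grain line

### The job

The hexagonal steel pattern weight is lying with its rubber sole facing up to one side. Roll it over on the cutting mat until its grooved flat faces straight up, sole down on the mat; then pick it up and lay it, groove still up, flat on the card template, along the grain line and centred between the two cross ticks. Set it down rather than drop it, let go, and leave the thread cone, the dish and the round weight where they are.

Things in the scene. Friction and masses are not known exactly. Their poses are not given: they have to be found in the camera images.
- weight: Pattern weight: plain steel hexagonal bar, 90 mm long, 32 mm across flats (37 mm across corners, whose edges lie at mid height; each flat 18.5 mm wide), 0.5 to 0.75 kg. Origin at its centre, on its axis, 16 mm above whatever it lies on; x along the bar (either end may point anywhere), z out of the grooved flat. It starts lying on a flat on the mat, two facets (120 degrees) from groove-up.
- groove (a point): Centre of the weight's grooved flat (body's +z side, 16 mm from its axis): a dark milled groove along the bar, 66 mm long, 6 mm wide, with a round dimple at each end. It starts facing down to one side.
- sole (a point): Centre of the flat opposite the groove, fully covered by a thin flush black rubber sole. It starts facing up to one side, 60 degrees from straight up; two 60 degree rolls towards that side bring it underneath. Each roll shifts the axis 18.5 mm sideways; turned past 30 degrees, the bar tips on into the next flat by itself.
- mat: The dark rubbery cutting mat (non-slip: the weight tips about its far lower edge rather than slide, if the pushing point rises with it; a flat push can jam), 580 x 1040 mm, 3 mm thick, fixed to the table with its centre 550 mm ahead of the robot; origin at the centre of its underside (table level), so its top is 3 mm higher.
- template: Yellowish card pattern template, 4 mm thick, fixed on the mat (top 7 mm above the table): 180 mm along x, from 50 mm on the straight side (-y) to 80 mm on the rounded side (+y). Origin at its underside; z up.
- grain_mid (a point): Middle of the grain line, on the template's top face: a thin dark line 150 mm long that runs along this point's x axis, with two cross ticks 55 mm either side of this point. z up.
- cone: Bystander: thread cone standing on the mat, 60 mm wide, 118 mm high; origin at the centre of its base.
- dish: Bystander: small round steel pin dish, 70 mm wide, 24 mm high; origin at the centre of its base.
- puck: Bystander: round dark weight, 64 mm wide, 20 mm high with a 24 mm wide knob up to 34 mm; origin at the centre of its base.

How it is judged:
By the outcome, as a careful person would: the job done as asked, in the order asked, and still so for the second after the job is handed in, with the robot touching nothing.
It also fails if it takes over 54 s, if anything falls off the work surface, if the arm or the gripper's body presses on something with over 40 N, if the wrist force passes 120 N, or if a joint passes its speed limit or range.

### The arm

A 6-joint arm with a two-finger parallel gripper is mounted at the origin on the work surface. World frame = base frame: x ahead of the robot, y to its left, z up, the work surface at z = 0. Lengths are in m, angles in rad, forces in N, time in s.
With the tool pointing down it reaches from about 0.3 to 0.775 m from the base axis. Payload 14.6 kg.
Tool frame: the origin (TCP) lies midway between the tips of the shut fingers; the grasp point (between the pads) lies 19 mm behind it (ctrl.hold_point_z is the distance from the TCP to the grasp point, in m); z points along the fingers, x is the direction in which the jaws open and shut, and the axes are right-handed (so a half turn about z gives the same grasp; the last joint's range is limited). The gripper opens to 94 mm and grips with 3 to 60 N. Pads are 16 mm wide; open, the fingers measure 119 mm over their backs; the gripper's body (75 mm by 177 mm) begins 78 mm behind the grasp point.
Start: joints at [1.159, 0.3, 1.521, -0, 1.321, -0.067], TCP at [0.186, 0.518, 0.205] pointing down, gripper open.
Joint ranges: [-3.03, 3.03], [-0.79, 2.21], [0.23, 2.52], [-1.04, 4.18], [0, 3.07], [-2.55, 2.55]. Speed limits (rad/s): [2.22, 2.22, 2.57, 3.14, 3.14, 3.14].

### API

Orientations are given as [roll, pitch, yaw] about the fixed x, y, z axes, in that order (R = Rz(yaw) Ry(pitch) Rx(roll)).
In Python, from station import ctrl, viewer, ticket, nets gives the robot as it stands.
- The arm moves only by the tool carry_out, never from a script. Its argument "commands" is one flat list of numbers, 7 for each row, row after row: the closure, from -1 (fully open) to 1 (shut), so that 0 is half open, then the shift along the world's x, y, z in cm, then the turn, a rotation vector about the world's x, y, z in rad. In form: [gripper, tx, ty, tz, ax, ay, az, gripper, tx, ty, tz, ax, ay, az, ...]. A call has 1 to 12 rows; each row is the pose to reach, as a shift and turn from the pose measured when the call began; what a row does not reach only later rows make up. A row lasts 1/12 s, in which the tool goes at most 41.7 mm and 7.16 degrees, less where a joint would pass 70% of its speed; a pose out of reach is approached as far as the arm can. A call with a gripper value outside its range is refused whole. The fingers move at their own pace and stop on an object; "force" is the grip in N (left out, the last holds). Time passes only in rows, so rows that repeat a pose let the fingers close. It gives the time, the measured TCP pose, the force and the opening at its end, in the units of the state.
- ctrl.get_obs(): the state, without advancing time (a new reading comes with each control period).
- viewer.camera(name): name is "scene" or "top" or "wrist"; returns (picture, depth): 480x640x3 uint8, blue, green, red; 480x640 float32, m along the optical axis (not along the pixel's ray), 0 where there is no reading.
- viewer.camera_info(name): a dict with "fx", "fy", "cx", "cy" (pixels), "R" (3x3) and "t" (3): a world point X has camera coordinates R X + t. Camera axes: x right, y down, z forward; pixel columns grow to the right and rows downward; lengths in m; the calibration is good to about 2 mm. The wrist camera is an equidistant fisheye: a pixel r from the principal point sees the ray r / f radians off the axis. A picture is of the moment at which its call begins: read the wrist's pose just before it. camera_info takes no time and is no camera call; for the wrist camera it gives the pose at the moment of the call.
- ticket.hand_in(): hands the job in, once; it reports no verdict.
Trained networks look in the newest picture that a camera, given by its name, has taken for a name from the list of things; names that differ only in an ending like _2 or _b are one class to them, and where a whole thing is asked for, a point or a joint stands for the part that bears it (a point fixed in the world has none). Each returns a list of dicts, best first, with "confidence" (0 to 1); they miss things now and then, are a little off and sometimes report something else, mostly with a low value. They report only what shows in the picture. A call takes as long as a camera call.
- nets.silhouettes(camera, thing): "region" (480x640 bool, what is visible of it) and "extent" ([left, top, right, bottom] in pixels, round what is visible of it).
The state is a dict: "time_s": time; "qpos": joint angles; "joint_vel": joint speeds; "tau": joint torques, N m; "ee_pos": TCP position; "eef_rot": TCP orientation; "force": force on the tool from outside, world axes, zero at the start; "moment": the same for the moment, N m; "grip_width": finger opening in m.
Only numpy, scipy, OpenCV 4.12 (cv2) and the standard library are available. Lean on these libraries where they do the work, as an engineer would, in place of code of your own. Each camera call takes 0.05 s, during which the arm holds its last target. There are 200 camera calls.

## Working session

There is one attempt and no reset: what is moved stays moved. The work goes in short steps, Python scripts to look and compute and a tool call to move; the robot and the scene stay as the last step left them, time stands still between calls to the robot, and variables do not carry over. Pictures are saved under pics/ and viewed, about 8 in all and at most 12, crops included, and the job is handed in when it is done.

Besides the shell and the picture viewer there is one more tool, called as name(argument=value, ...), one argument or row to a line, values as JSON. carry_out: Moves the arm, as the interface text tells. Its arguments: {"type":"object","properties":{"commands":{"type":"array","items":{"type":"number"}},"force":{"type":"number"}},"required":["commands"]}

```bash
mkdir -p pics
cat > h.py <<'E'
import numpy as np, cv2
from station import ctrl, viewer, ticket, nets
def pts(cam,depth,mask):
    i=viewer.camera_info(cam); v,u=np.nonzero(mask&(depth>0)); d=depth[v,u]
    C=np.c_[(u-i["cx"])/i["fx"]*d,(v-i["cy"])/i["fy"]*d,d]
    return (C-i["t"])@np.array(i["R"])
def pix(cam,P):
    i=viewer.camera_info(cam); c=np.array(i["R"])@P+i["t"]; return i["fx"]*c[0]/c[2]+i["cx"],i["fy"]*c[1]/c[2]+i["cy"]
E
python3 - <<'E'
from h import *
im={}
for c in ["top","scene"]:
    p,d=viewer.camera(c); cv2.imwrite(f"pics/{c}0.png",p); im[c]=p
    for t in ["weight","sole","groove","template","grain_mid","cone","dish","puck"]:
        try:
            for r in nets.silhouettes(c,t)[:2]:
                X=pts(c,d,r["region"]); 
                print(c,t,round(r["confidence"],2),r["extent"],len(X),np.median(X,0).round(3),X.min(0).round(3),X.max(0).round(3))
        except Exception as e: print(c,t,e)
print(ctrl.get_obs())
E
```

```text
top weight 0.94 [322.9, 233.1, 371.8, 266.3] 937 [ 0.584 -0.16   0.033] [ 0.563 -0.211  0.001] [ 0.616 -0.114  0.04 ]
top sole 0.85 [325.8, 240.4, 371.1, 265.5] 872 [ 0.584 -0.16   0.034] [ 0.563 -0.207  0.012] [ 0.61  -0.115  0.04 ]
top groove 0.89 [323.1, 239.0, 372.8, 262.2] 878 [ 0.584 -0.16   0.034] [ 0.563 -0.206  0.006] [ 0.61  -0.114  0.04 ]
top groove 0.73 [215.2, 138.2, 249.8, 183.6] 938 [0.765 0.042 0.052] [ 0.749  0.018 -0.001] [0.837 0.08  0.12 ]
top template 0.83 [105.2, 256.5, 198.4, 367.8] 6328 [0.511 0.22  0.007] [ 0.405  0.127 -0.002] [0.608 0.303 0.013]
top grain_mid 0.57 [324.4, 234.5, 371.7, 265.9] 914 [ 0.584 -0.16   0.033] [ 0.562 -0.211  0.   ] [ 0.612 -0.115  0.04 ]
top grain_mid 0.56 [104.4, 258.7, 201.3, 365.6] 6279 [0.511 0.22  0.007] [ 0.407  0.127 -0.002] [0.605 0.303 0.013]
top cone 0.78 [218.4, 143.1, 248.6, 181.4] 817 [0.764 0.042 0.057] [0.75  0.019 0.002] [0.828 0.076 0.12 ]
top cone 0.67 [323.2, 233.7, 369.7, 268.7] 911 [ 0.584 -0.159  0.033] [ 0.563 -0.211  0.002] [ 0.61  -0.114  0.04 ]
top dish 0.78 [247.1, 324.7, 282.9, 364.3] 1136 [0.429 0.007 
[... 1187 characters left out ...]
0.001] [ 0.617 -0.381  0.039]
{'time_s': 0.9, 'qpos': array([ 1.15941138e+00,  2.99923776e-01,  1.52103629e+00, -4.87797779e-07,
        1.32070664e+00, -6.66024058e-02]), 'joint_vel': array([-1.51997341e-03, -9.01884962e-05,  6.84767031e-04,  1.79202353e-04,
        8.51524923e-04, -2.76368155e-04]), 'tau': array([ 4.09724496e-03, -5.31656456e+01, -3.52895772e+01,  7.10784132e-02,
        2.12054030e-02, -4.74441435e-05]), 'ee_pos': array([0.18588883, 0.51760546, 0.20541717]), 'eef_rot': array([-3.14158820e+00,  7.39168433e-05,  1.22601391e+00]), 'force': array([ 0.34497556, -0.27665477,  0.18758708]), 'moment': array([0.00474768, 0.00120751, 0.00605493]), 'grip_width': 0.09399524085679342}
```

View pics/top0.png

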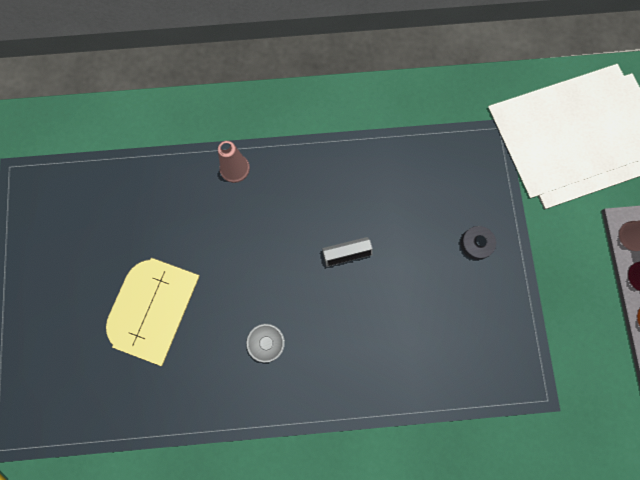

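View pics/scene0.png

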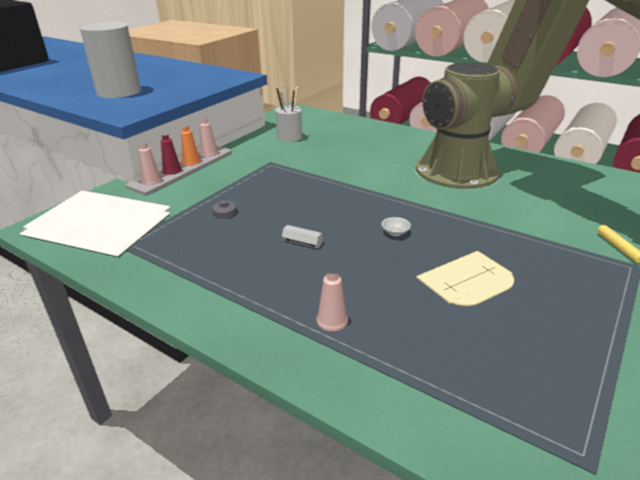

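Top picture: the weight is at about (347,252), its light flat up and the black sole on the lower image side, which is towards the robot (-x). So I roll towards -x. The grain line runs from about (163,275) to (134,342). The scene view shows the path is clear.

```bash
cat > m.py <<'E'
from h import *
def weight(cam="top"):
    p,d=viewer.camera(cam); r=nets.silhouettes(cam,"weight")[0]
    m=cv2.dilate(r["region"].astype(np.uint8),np.ones((5,5)))>0
    X=pts(cam,d,m); T=X[X[:,2]>.0325]
    (c,s,a)=cv2.minAreaRect((T[:,:2]*1000).astype(np.float32))
    print("top face",len(T),"z",np.median(T[:,2]),"rect",np.round(c,1),np.round(s,1),a)
    B=cv2.boxPoints((c,s,a)); e=[B[1]-B[0],B[2]-B[1]]; l=max(e,key=np.linalg.norm)
    print("yaw deg",np.degrees(np.arctan(l[1]/l[0])))
    return p,r
E
python3 - <<'E'
from m import *
p,r=weight()
i=viewer.camera_info("top")
cam=-np.array(i["R"]).T@i["t"]; print("cam",cam)
# grain line: dark pixels inside template
r=nets.silhouettes("top","template")[0]["region"].astype(np.uint8)
cnt=max(cv2.findContours(r,0,1)[0],key=cv2.contourArea)
hull=cv2.fillPoly(np.zeros_like(r),[cv2.convexHull(cnt)],1)
er=cv2.erode(hull,np.ones((9,9)))>0
g=cv2.cvtColor(p,6); dark=er&(g<170)
v,u=np.nonzero(dark)
R=np.array(i["R"])
ray=np.c_[(u-i["cx"])/i["fx"],(v-i["cy"])/i["fy"],np.ones(len(u))]@R
P=cam+ray*((.007-cam[2])/ray[:,2])[:,None]
w=(230-g[v,u].astype(float)).clip(0)
vx,vy,x0,y0=cv2.fitLine((P[:,:2]*1000).astype(np.float32),cv2.DIST_HUBER,0,.01,.01).ravel()
n=np.array([-vy,vx]);q=P[:,:2]*1000-[x0,y0]; off=q@n; al=q@[vx,vy]
print("line",x0,y0,np.degrees(np.arctan2(vy,vx)),len(u))
on=abs(off)<2.5; print("line ends",al[on].min(),al[on].max(),"off med",np.median(off[on]))
tk=abs(off)>4
for s in (-1,1):
    k=tk&(np.sign(al)==s); print("tick",np.average(al[k],weights=w[k]),k.sum())
ts=[np.average(al[tk&(np.sign(al)==s)],weights=w[tk&(np.sign(al)==s)]) for s in(-1,1)]
print("mid",[x0,y0]+np.mean(ts)*np.array([vx,vy]))
E
```

```text
top face 507 z 0.03510894955746965 rect [ 586.6 -160.7] [23.7 89.9] 8.625272750854492
yaw deg -81.37474
cam [ 0.40512285 -0.0765735   0.95111875]
line 511.55457 222.89098 -24.930555 162
line ends -72.23762334175717 76.07352016175184 off med -0.0034983140719325586
tick -53.25495189150572 19
tick 56.74871657345236 18
mid [513.13867213 222.15463105]
```

carry_out(
  commands=[0,44.5,-67.2,-10,0,0,0.496,0,44.5,-67.2,-10,0,0,0.496,0,44.5,-67.2,-10,0,0,0.496,0,44.5,-67.2,-10,0,0,0.496,0,44.5,-67.2,-10,0,0,0.496,0,44.5,-67.2,-10,0,0,0.496,0,44.5,-67.2,-10,0,0,0.496,0,44.5,-67.2,-10,0,0,0.496,0,44.5,-67.2,-10,0,0,0.496,0,44.5,-67.2,-10,0,0,0.496,0,44.5,-67.2,-10,0,0,0.496,0,44.5,-67.2,-10,0,0,0.496],
  force=30,
)

```text
time_s: 2.05
ee_pos: [0.4539, 0.1126, 0.1455]
eef_rot: [3.141, -0.0, 1.722]
force: [0.4, 0.7, -0.5]
grip_width: 0.0467
```

carry_out(
  commands=[0,17.7,-26.7,-4.5,0,0,0,0,17.7,-26.7,-4.5,0,0,0,0,17.7,-26.7,-4.5,0,0,0,0,17.7,-26.7,-4.5,0,0,0,0,17.7,-26.7,-4.5,0,0,0,0,17.7,-26.7,-4.5,0,0,0,0,17.7,-26.7,-4.5,0,0,0,0,17.7,-26.7,-4.5,0,0,0,0,17.7,-26.7,-4.5,0,0,0,0,17.7,-26.7,-8,0,0,0,0,17.7,-26.7,-10.5,0,0,0,0,17.7,-26.7,-13.2,0,0,0],
)

```text
time_s: 3.05
ee_pos: [0.6308, -0.1542, 0.0125]
eef_rot: [3.141, -0.0, 1.722]
force: [0.6, 0.1, -0.1]
grip_width: 0.0473
```

carry_out(
  commands=[0,-1.19,-0.18,0,0,0,0,0,-1.68,-0.26,0,0,0,0,0,-1.93,-0.29,0.1,0,0,0,0,-2.1,-0.32,0.28,0,0,0,0,-2.25,-0.34,0.46,0,0,0,0,-2.44,-0.37,0.66,0,0,0,0,-2.64,-0.4,0.85,0,0,0,0,-2.87,-0.43,1.03,0,0,0,0,-3.09,-0.47,1.17,0,0,0,0,-3.26,-0.49,1.27,0,0,0,0,-3.46,-0.52,1.34,0,0,0,0,-3.46,-0.52,1.34,0,0,0],
)

```text
time_s: 4.05
ee_pos: [0.5958, -0.1595, 0.026]
eef_rot: [3.141, -0.0, 1.722]
force: [0.8, -0.0, 0.2]
grip_width: 0.0468
```

Run:
```python
from h import *
out=[]
for c,(x,y) in {"top":(350,255),"scene":(300,235)}.items():
    p,d=viewer.camera(c); q=p[y-50:y+50,x-65:x+65]; out.append(cv2.resize(q,None,fx=3,fy=3,interpolation=2))
cv2.imwrite("pics/r1.png",np.hstack(out)); print(ctrl.get_obs()["force"])
```

```text
[ 0.24031956 -0.28555479 -0.77464994]
```

View pics/r1.png

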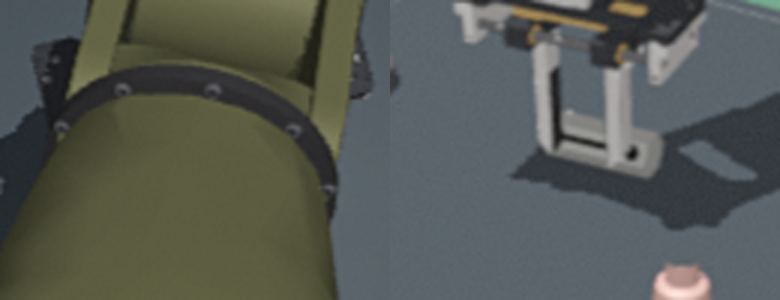

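The scene crop shows the groove (dark strip between the fingers, dimple at the right end) now facing up towards +x. So the first roll is done, and I repeat the push.

carry_out(
  commands=[0,0.45,0.07,0,0,0,0,0,0.45,0.07,-1.35,0,0,0,0,-0.05,-0.01,-1.35,0,0,0,0,-0.3,-0.04,-1.25,0,0,0,0,-0.45,-0.07,-1.07,0,0,0,0,-0.61,-0.09,-0.89,0,0,0,0,-0.81,-0.12,-0.69,0,0,0,0,-1.01,-0.15,-0.5,0,0,0,0,-1.24,-0.19,-0.32,0,0,0,0,-1.45,-0.22,-0.18,0,0,0,0,-1.63,-0.25,-0.08,0,0,0,0,-1.83,-0.28,0,0,0,0],
)

```text
time_s: 5.15
ee_pos: [0.5775, -0.1623, 0.0261]
eef_rot: [3.141, -0.0, 1.722]
force: [-0.2, 0.5, 1.5]
grip_width: 0.0473
```

carry_out(
  commands=[0,0,0,0,0,0,0,0,0.4,0.06,0,0,0,0,0,0.8,0.1,4,0,0,-0.12,-0.5,0,-0.5,8,0,0,-0.24,-1,-1.5,-0.8,12,0,0,-0.36,-1,-4,-1,16,0,0,-0.48,-1,-8,-1,19,0,0,-0.6,-1,-12,-1,20,0,0,-0.72,-1,-12,-1,20,0,0,-0.84,-1,-12,-1,20,0,0,-1.08,-1,-12,-1,20,0,0,-1.2,-1,-12,-1,20,0,0,-1.32],
)

```text
time_s: 6.15
ee_pos: [0.4577, -0.1724, 0.2266]
eef_rot: [3.14, -0.001, 0.5]
force: [0.0, -0.4, 0.7]
grip_width: 0.0938
```

Run:
```python
from m import *
o=ctrl.get_obs(); w=viewer.camera_info("wrist"); q,d=viewer.camera("wrist"); cv2.imwrite("pics/w1.png",q)
print(w["fx"],w["cx"],w["cy"],-np.array(w["R"]).T@w["t"])
try: weight()
except Exception as e: print(e)
p,_=viewer.camera("top"); cv2.imwrite("pics/r2.png",np.hstack([cv2.resize(p[205:315,280:420],None,fx=3,fy=3)]))
```

```text
371.64829954431775 319.2882129791973 235.61510288459525 [ 0.41701496 -0.09909971  0.40590137]
top face 94 z 0.03711272260682112 rect [ 521.9 -121.1] [18.2 62.1] 72.113525390625
yaw deg -17.886496
```

View pics/w1.png

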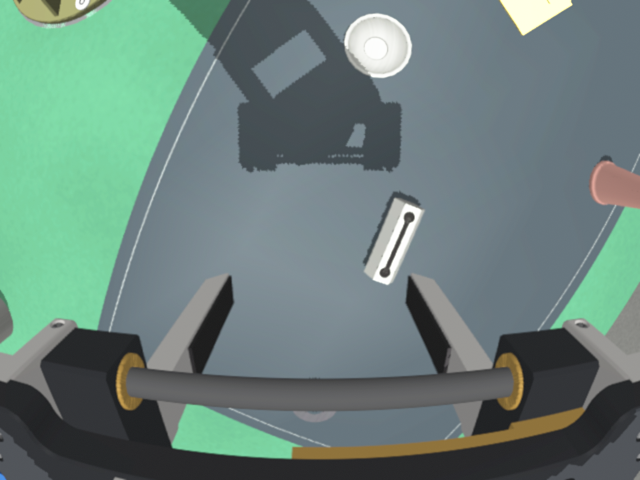

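Wrist picture: the groove faces straight up, with dimples at about (409,217) and (385,272). Next I locate it from this view.

```bash
cat > w.py <<'E'
from h import *
def fish(w,u,v,z):
    R=np.array(w["R"]); a=np.c_[u-w["cx"],v-w["cy"]]; r=np.hypot(*a.T)+1e-9; th=r/w["fx"]
    ray=np.c_[a/r[:,None]*np.sin(th)[:,None],np.cos(th)]@R; c=-R.T@w["t"]
    return (c+ray*((z-c[2])/ray[:,2])[:,None])[:,:2]*1000
def rect(P):
    c,s,a=cv2.minAreaRect(P.astype(np.float32)); B=cv2.boxPoints((c,s,a)); l=max([B[1]-B[0],B[2]-B[1]],key=np.linalg.norm)
    return np.round(c,1),np.round(s,1),np.degrees(np.arctan(l[1]/l[0])).round(1)
def find(z,thr=110):
    w=viewer.camera_info("wrist"); p,d=viewer.camera("wrist"); g=cv2.cvtColor(p,6)
    r=nets.silhouettes("wrist","weight")[0]; print(r["confidence"],r["extent"])
    m=r["region"].astype(np.uint8)
    cnt=max(cv2.findContours(m,0,1)[0],key=cv2.contourArea)
    hull=cv2.fillPoly(np.zeros_like(m),[cv2.convexHull(cnt)],1); er=cv2.erode(hull,np.ones((7,7)))>0
    n,L,st,_=cv2.connectedComponentsWithStats((er&(g<thr)).astype(np.uint8)); k=1+st[1:,4].argmax()
    v,u=np.nonzero(L==k); print("groove",rect(fish(w,u,v,z)),len(u))
    b=(m>0)&(g>225); v,u=np.nonzero(b); print("bright",rect(fish(w,u,v,z)),len(u))
    return p
E
python3 -c "
from w import *
find(.035)
print(ctrl.get_obs()['ee_pos'],ctrl.get_obs()['eef_rot'])"
```

```text
0.57 [364.8, 198.7, 421.8, 285.9]
groove (array([ 547.5, -165.9]), array([10. , 75.8]), np.float32(-81.8)) 299
bright (array([ 547.5, -166. ]), array([20.3, 90.2]), np.float32(-81.1)) 962
[ 0.45767778 -0.17224608  0.22599174] [3.14088469e+00 1.20008956e-04 5.10403002e-01]
```

carry_out(
  commands=[-1,9,0.6,-14,0,0,-0.36,-1,9,0.6,-14,0,0,-0.36,-1,9,0.6,-14,0,0,-0.36,-1,9,0.6,-14,0,0,-0.36,-1,9,0.6,-14,0,0,-0.36,-1,9,0.6,-14,0,0,-0.36,-1,9,0.6,-14,0,0,-0.36],
)

```text
time_s: 7.03
ee_pos: [0.5478, -0.1665, 0.0873]
eef_rot: [3.14, -0.001, 0.152]
force: [-0.4, -0.4, 0.3]
grip_width: 0.0941
```

```bash
python3 -c "
from w import *
print(ctrl.get_obs()['ee_pos'],ctrl.get_obs()['eef_rot'])
find(.035)"
```

```text
[ 0.54784539 -0.16648405  0.08729909] [ 3.14019028e+00 -1.00913148e-03  1.52197188e-01]
0.94 [293.9, 182.5, 345.8, 315.8]
groove (array([ 547.6, -165.7]), array([12.1, 77. ]), np.float32(-80.9)) 1000
bright (array([ 550.9, -166.4]), array([26.3, 87.3]), np.float32(-81.4)) 1817
```

carry_out(
  commands=[-1,0,0.05,-4,0,0,0,-1,0,0.05,-7,0,0,0,-1,0,0.05,-8,0,0,0,-1,0,0.05,-8,0,0,0,0,0,0.05,-8,0,0,0,1,0,0.05,-8,0,0,0,1,0,0.05,-8,0,0,0,1,0,0.05,-8,0,0,0,1,0,0.05,-8,0,0,0,1,0,0.05,-8,0,0,0,1,0,0.05,-8,0,0,0],
  force=28,
)

```text
time_s: 8.05
ee_pos: [0.5482, -0.1663, 0.0088]
eef_rot: [3.139, -0.004, 0.151]
force: [-0.4, -0.3, 0.5]
grip_width: 0.0505
```

carry_out(
  commands=[1,0,0,-0.1,0,0,0,1,0,0,-0.1,0,0,0,1,0,0,-0.1,0,0,0,1,0,0,-0.1,0,0,0,1,0,0,-0.1,0,0,0,1,0,0,-0.1,0,0,0],
)

```text
time_s: 8.55
ee_pos: [0.5482, -0.1662, 0.0077]
eef_rot: [3.139, -0.003, 0.151]
force: [0.9, 0.8, -2.2]
grip_width: 0.0354
```

carry_out(
  commands=[1,0,0,0.3,0,0,0,1,0,0,0.8,0,0,0,1,0,0,1.6,0,0,0,1,0,0,3,0,0,0,1,0,0,5,0,0,0,1,0,0,7,0,0,0,1,0,0,7,0,0,0,1,0,0,7,0,0,0],
)

```text
time_s: 9.22
ee_pos: [0.5485, -0.1664, 0.0785]
eef_rot: [3.138, -0.005, 0.151]
force: [0.0, 0.7, -5.7]
grip_width: 0.0355
```

Run:
```python
from w import *
o=ctrl.get_obs();print(o['ee_pos'],o['eef_rot'],o['grip_width'],o['force'],o['moment'])
p=find(.035+.07); cv2.imwrite("pics/w2.png",cv2.resize(p[150:400,220:420],None,fx=2,fy=2))
p,_=viewer.camera("scene"); a=cv2.resize(p[170:270,240:370],None,fx=4,fy=4,interpolation=2)
b=cv2.imread("pics/w2.png"); b=cv2.resize(b,(320,400)); cv2.imwrite("pics/g1.png",np.hstack([a[:, :470],b]))
```

```text
[ 0.54853761 -0.16636133  0.07846056] [ 3.1379713  -0.00515757  0.15107968] 0.03545593039421963 [ 0.02313425  0.74049863 -5.72702396] [-0.06206062  0.08219787  0.02495016]
0.67 [279.0, 204.4, 358.3, 379.4]
groove (array([ 547.8, -164.7]), array([12.2, 74.9]), np.float32(-80.9)) 2076
bright (array([ 554.1, -184.9]), array([26.5, 37.1]), np.float32(-81.7)) 1652
```

View pics/g1.png

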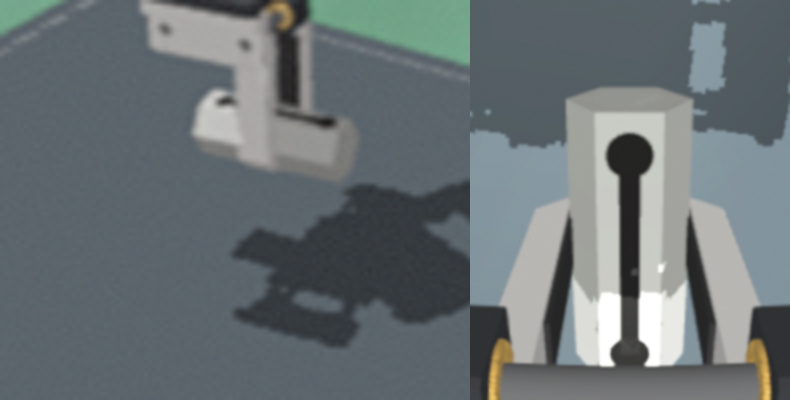

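carry_out(
  commands=[1,-0.1,1.5,1,0,0,0.05,1,-0.4,4.5,2,0,0,0.13,1,-0.7,8,2.5,0,0,0.22,1,-1,11.5,2.5,0,0,0.31,1,-1.3,15,2.5,0,0,0.4,1,-1.6,18.5,2.5,0,0,0.49,1,-1.9,22,2.5,0,0,0.58,1,-2.2,25.5,2.5,0,0,0.67,1,-2.5,29,2.5,0,0,0.76,1,-2.9,32.5,2.5,0,0,0.85,1,-3.2,36,2.5,0,0,0.93,1,-3.45,38,2,0,0,0.985],
  force=35,
)

```text
time_s: 10.37
ee_pos: [0.5123, 0.2172, 0.0959]
eef_rot: [3.14, -0.002, 1.142]
force: [0.2, -1.0, -6.2]
grip_width: 0.0353
```

carry_out(
  commands=[1,0,0.5,-1,0,0,0.01,1,0,0.5,-2,0,0,0.01,1,0,0.5,-3,0,0,0.01,1,0,0.5,-3.5,0,0,0.01,1,0,0.5,-3.5,0,0,0.01],
)

```text
time_s: 10.78
ee_pos: [0.5118, 0.2206, 0.0591]
eef_rot: [-3.141, 0.0, 1.15]
force: [0.4, -0.4, -5.5]
grip_width: 0.0355
```

Run:
```python
from w import *
o=ctrl.get_obs();print(o['ee_pos'],o['eef_rot'],o['grip_width'],o['force'],o['moment'])
p=find(.027+o['ee_pos'][2]); cv2.imwrite("pics/p1.png",p)
```

```text
[0.51178816 0.22063896 0.05907063] [-3.14075247e+00  3.07020139e-04  1.14989025e+00] 0.03546258098491517 [ 0.39455951 -0.43679939 -5.53579014] [-0.01962605 -0.02601934 -0.00059661]
0.79 [282.3, 204.3, 359.8, 379.9]
groove (array([509.5, 221.4]), array([12.6, 74.4]), np.float32(-24.1)) 2217
bright (array([515.3, 218.7]), array([34. , 65.9]), np.float32(-23.4)) 647
```

View pics/p1.png

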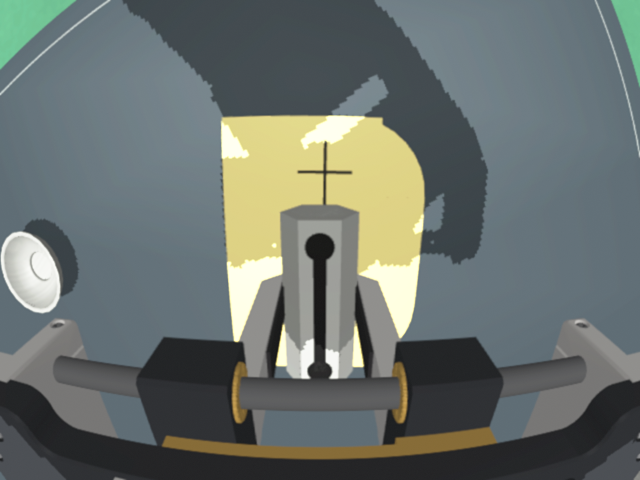

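Run:
```python
from w import *
w=viewer.camera_info("wrist"); p,d=viewer.camera("wrist"); g=cv2.cvtColor(p,6).astype(float)
c=np.array([513.1,222.2]); b=np.array([np.cos(np.radians(-24.9)),np.sin(np.radians(-24.9))]); n=np.array([-b[1],b[0]])
win=g[140:205,295:357]; loc=cv2.blur(g,(25,25))[140:205,295:357]
v,u=np.nonzero(win<loc-35); P=fish(w,u+295.,v+140.,.007)-c
al,of=P@b,P@n; ln=abs(of-np.median(of))<1.5
print("line",np.polyfit(al[ln],of[ln],1),al.min(),al.max()); tk=abs(of-np.median(of))>4; print("tick al",al[tk].mean(),tk.sum(),"of mid",(of[tk].max()+of[tk].min())/2)
# far dimple
z=.027+ctrl.get_obs()['ee_pos'][2]
m=np.zeros(g.shape,bool); m[225:265,300:340]=g[225:265,300:340]<70
v,u=np.nonzero(m); n_,L,st,_=cv2.connectedComponentsWithStats(m.astype(np.uint8)); 
v,u=np.nonzero(m&(np.indices(m.shape)[0]<262)); Q=fish(w,u*1.,v*1.,z)-ctrl.get_obs()['ee_pos'][:2]*1000
print("far dimple end rel TCP al",(Q@b).min(),(Q@b).max(),"off",np.median(Q@n))
```

```text
line [-0.00144022  0.10364822] -76.46120193192722 -35.61065373408159
tick al -57.30552965923778 137 of mid 0.2369505601602846
far dimple end rel TCP al -39.41517782036691 -27.083968961883205 off -1.159657332537996
```

carry_out(
  commands=[1,0.11,0.24,-1,0,0,-0.015,1,0.11,0.24,-2,0,0,-0.015,1,0.11,0.24,-3,0,0,-0.015,1,0.11,0.24,-3.8,0,0,-0.015,1,0.11,0.24,-3.9,0,0,-0.015,1,0.11,0.24,-3.9,0,0,-0.015,1,0.11,0.24,-3.9,0,0,-0.015],
)

```text
time_s: 11.52
ee_pos: [0.5139, 0.2239, 0.0223]
eef_rot: [3.14, -0.002, 1.136]
force: [-0.0, 0.2, -5.9]
grip_width: 0.0354
```

```bash
cat > rel.py <<'E'
from w import *
o=ctrl.get_obs(); print(o['ee_pos'],o['eef_rot'],o['force'])
w=viewer.camera_info("wrist"); p,d=viewer.camera("wrist"); g=cv2.cvtColor(p,6).astype(float)
c=np.array([513.1,222.2]); b=np.array([np.cos(np.radians(-24.9)),np.sin(np.radians(-24.9))]); n=np.array([-b[1],b[0]])
print("TCP al,of",(o['ee_pos'][:2]*1000-c)@b,(o['ee_pos'][:2]*1000-c)@n)
loc=cv2.blur(g,(25,25)); z=.0265+o['ee_pos'][2]
U,V=np.meshgrid(np.arange(640.),np.arange(480.))
def fr(z): P=fish(w,U.ravel(),V.ravel(),z)-c; return (P@b).reshape(g.shape),(P@n).reshape(g.shape)
al,of=fr(.007)
m=(g<loc-30)&(abs(of)<10)&(al<-47)&(al>-85); k=m&(abs(of)>4); ln=m&(abs(of)<2.5)
print("tick al",al[k].mean(),k.sum(),"line fit",np.polyfit(al[ln],of[ln],1),"end",al[ln].min())
al,of=fr(z); m=(g<75)&(abs(of)<6)&(al<-15)&(al>-44)
print("groove far end al",al[m].min(),"of",of[m].mean(),"slope",np.polyfit(al[m],of[m],1)[0],m.sum())
cv2.imwrite("pics/rel_%d.png"%(o['time_s']*100),p)
E
python3 rel.py
```

```text
[0.5139446  0.22392889 0.02234314] [ 3.13993882e+00 -2.23864751e-03  1.13575043e+00] [-0.02838198  0.24600708 -5.86072632]
TCP al,of 0.03816696392714047 1.9237850613851784
tick al -57.23570095736926 92 line fit [-0.00103593 -0.00864813] end -76.50391946691042
groove far end al -39.502542073221576 of 1.2846103536137081 slope 0.037357604604308814 876
```

carry_out(
  commands=[1,-0.07,-0.15,0,0,0,0,1,-0.07,-0.15,-0.4,0,0,0,1,-0.07,-0.15,-0.7,0,0,0,1,-0.07,-0.15,-0.85,0,0,0,1,-0.07,-0.15,-0.95,0,0,0,1,-0.07,-0.15,-1,0,0,0,1,-0.07,-0.15,-1,0,0,0,1,-0.07,-0.15,-1,0,0,0],
)

```text
time_s: 12.23
ee_pos: [0.5134, 0.2225, 0.0126]
eef_rot: [3.139, -0.003, 1.136]
force: [0.5, 0.2, -5.8]
grip_width: 0.0352
```

```bash
python3 rel.py
```

```text
[0.51342918 0.22249707 0.0126478 ] [ 3.13949431e+00 -2.64868070e-03  1.13582625e+00] [ 0.49766426  0.2189863  -5.82859007]
TCP al,of 0.1735000622481887 0.40805467037846127
tick al -57.214213189818516 98 line fit [0.00795317 0.60011537] end -76.75610782456738
groove far end al -39.40038417363039 of 0.06989628601691264 slope 0.0069805526357866726 928
```

carry_out(
  commands=[1,0,0,-0.05,0,0,0,1,0,0,-0.1,0,0,0,1,0,0,-0.1,0,0,0,1,0,0,-0.1,0,0,0],
)

```text
time_s: 12.62
ee_pos: [0.5135, 0.2225, 0.0117]
eef_rot: [3.139, -0.003, 1.136]
force: [0.5, 0.5, -4.5]
grip_width: 0.0354
```

carry_out(
  commands=[1,0,0,-0.05,0,0,0,1,0,0,-0.08,0,0,0,1,0,0,-0.08,0,0,0],
)

```text
time_s: 12.87
ee_pos: [0.5135, 0.2225, 0.0116]
eef_rot: [3.139, -0.003, 1.136]
force: [-5.1, -3.0, 5.7]
grip_width: 0.0351
```

carry_out(
  commands=[0.2,0,0,0.03,0,0,0,0.1,0,0,0.03,0,0,0,0,0,0,0.03,0,0,0,-0.2,0,0,0.03,0,0,0,-0.2,0,0,0.03,0,0,0,-0.2,0,0,0.03,0,0,0],
)

```text
time_s: 13.37
ee_pos: [0.5136, 0.2226, 0.0119]
eef_rot: [3.139, -0.003, 1.136]
force: [0.4, 0.8, 0.5]
grip_width: 0.0563
```

carry_out(
  commands=[-0.2,0,0,1,0,0,0,-0.2,0,0,3,0,0,0,-0.2,0,0,6,0,0,0,-0.2,0,0,10,0,0,0,-0.2,-3,-4,14,0,0,0,-0.2,-7,-8,18,0,0,0,-0.2,-11,-12,20,0,0,0,-0.2,-13,-16,20,0,0,0,-0.2,-14,-20,20,0,0,0,-0.2,-15,-24,20,0,0,0,-0.2,-15,-28,20,0,0,0,-0.2,-15,-30,20,0,0,0],
)

```text
time_s: 14.37
ee_pos: [0.3684, -0.044, 0.2115]
eef_rot: [3.137, -0.003, 1.137]
force: [1.3, -0.3, 0.7]
grip_width: 0.0564
```

Run:
```python
from h import *
p,d=viewer.camera("top"); i=viewer.camera_info("top"); o=ctrl.get_obs(); print(o['ee_pos'],o['force'],o['grip_width'])
R=np.array(i["R"]);cam=-R.T@i["t"]
c=np.array([513.1,222.2]); b=np.array([np.cos(np.radians(-24.9)),np.sin(np.radians(-24.9))]); n=np.array([-b[1],b[0]])
r=nets.silhouettes("top","weight")[0]; print(r["confidence"],r["extent"])
X=pts("top",d,cv2.dilate(r["region"].astype(np.uint8),np.ones((5,5)))>0); T=X[X[:,2]>.0365]*1000
q=T[:,:2]-c; print(len(T),"z",np.median(T[:,2]),"al",(q@b).min(),(q@b).max(),"of",(q@n).min(),(q@n).max(),"slope",np.degrees(np.polyfit(q@b,q@n,1)[0]))
for t in["cone","dish","puck"]:
    s=nets.silhouettes("top",t); print(t,[ (round(s[0]["confidence"],2),s[0]["extent"])] if s else None)
a=cv2.resize(p[245:375,90:215],None,fx=4,fy=4,interpolation=2); cv2.imwrite("pics/f1.png",a)
```

```text
[ 0.36786516 -0.05018223  0.21172049] [ 0.02695066 -1.50842193 -0.0440518 ] 0.056724332977507806
0.73 [130.7, 282.2, 165.4, 336.1]
505 z 38.85783127713819 al -43.336931730484956 46.374617576614355 of -12.445178616771347 10.654637574745795 slope -0.05832539256333826
cone [(0.82, [215.6, 142.5, 251.2, 179.8])]
dish [(0.67, [245.7, 324.9, 284.9, 353.7])]
puck [(0.9, [462.1, 224.9, 496.2, 261.2])]
```

View pics/f1.png

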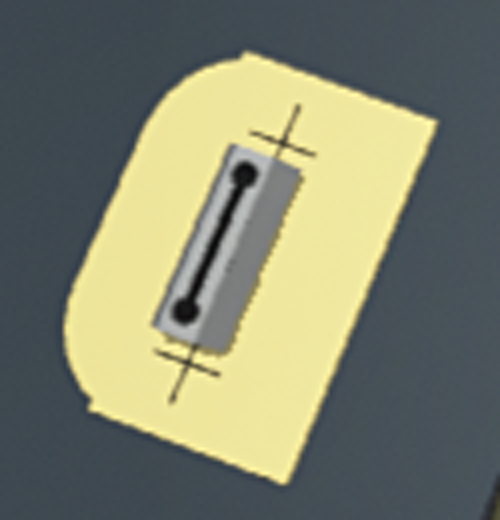

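```bash
python3 -c "
from station import ticket
print(ticket.hand_in())"
```

```text
the job is handed in; nothing more can be done
None
```

The weight is lying groove up on the template, along the grain line and centred between the cross ticks. The job was handed in after about 15 s of the 54 s allowed; no verdict was reported.

**What I did:** I rolled the weight two facets towards the sole side, using the open fingertips as a rising push. I checked by wrist camera that the groove faced up, then gripped the bar across its mid-height edges. I lowered it until the wrist force showed contact, let go and backed away.

**Last checks:**
- **Position:** the last top picture shows the weight flat with its top about 39 mm above the table. It lies within about 0.1° of the grain line and about 1 mm off it sideways.
- **Centring:** the cameras disagree by about 1 mm along the line. The top view puts the bar about 1.5 mm off centre and the wrist view about 0.5 mm. I left it there, as both are within the 2 mm calibration.
- **Bystanders:** the cone and round weight show up in the same place as at the start. The dish's outline came back about 11 pixels shorter at its lower edge. I put that down to the arm partly covering it, but didn't check further.

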